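# Set the limits on the bench supply with its push-to-release knobs

### The arm

A 6-joint arm with a two-finger parallel gripper is mounted at the origin on the work surface. World frame = base frame: x ahead of the robot, y to its left, z up, the work surface at z = 0. Lengths are in m, angles in rad, forces in N, time in s.
With the tool pointing down it reaches from about 0.35 to 0.875 m from the base axis. Payload 4.2 kg.
Tool frame: the origin (TCP) lies on the centre line of the jaws, within the pads' length; the fingertips stand 11 mm ahead of it and the grasp point (between the pads) lies 8 mm behind it; z points along the fingers, y is the line along which they close (so a half turn about z gives the same grasp; the last joint's range is limited). The gripper opens to 85 mm and grips with 20 to 120 N. Pads are 22 mm wide; open, the fingers measure 114 mm over their backs; the gripper's body (76 mm by 85 mm) begins 54 mm behind the grasp point. The pads swing forward as they close: fully open they stand 13 mm farther back than shut.
Start: joints at [1.576, 0.385, 0.008, 0, -1.194, -0.259], TCP at [0.157, 0.605, 0.242] pointing down, gripper open.
Joint ranges: [-3.14, 3.14], [-1.21, 2.06], [-1.07, 1.41], [-3.16, 2.05], [-2.99, -0.16], [-3.1, 3.1]. Speed limits (rad/s): [2.79, 2.79, 3.14, 3.14, 3.14, 3.14].

### API

Orientations are given as [roll, pitch, yaw] about the fixed x, y, z axes, in that order (R = Rz(yaw) Ry(pitch) Rx(roll)).
In Python, from cell import ctrl, cams gives the robot as it stands. The module is installed in compiled form; this text tells all that it offers.
- The arm moves only by the tool send_rows, never from a script. Its argument "steps" is a list that holds one entry, the list of rows, each a list of 7 numbers: the turn, a rotation vector about the tool's x, y, z in units of 0.1 rad (1.0 is 0.1 rad), then the shift along the tool's x, y, z in units of 2 cm (1.0 is 2 cm), then the opening, from -1 (shut) to 1 (fully open). In form: [[[rx, ry, rz, dx, dy, dz, hand], ...]]. A call has exactly 10 rows; each row shifts and turns the commanded pose from where the row before left it, along the tool's axes as they then stand; what a row does not reach is not made up. A row lasts 1/12 s, in which the tool goes at most 41.7 mm and 7.16 degrees, less where a joint would pass 70% of its speed; a pose out of reach is approached as far as the arm can. A call with a number of a shift or a turn outside -1 to 1 is refused whole. A call with a gripper value outside its range is refused whole. The fingers move at their own pace and stop on an object; the grip force is fixed at half the most. Time passes only in rows, so rows that do not move let the fingers close, or fill a call up. It gives the time, the measured TCP pose, the force, the opening and the grip force at its end, in the units of the state.
- ctrl.observe(): the state, without advancing time (a new reading comes with each control period).
- cams.capture(name): name is "side" or "top" or "wrist"; returns the picture (480x640x3 uint8, blue, green, red); there is no depth.
- cams.calibration(name): a dict with "K" (3x3 intrinsics, pixels), "view" (4x4, takes a point from world to camera coordinates); the wrist camera has in their place "hand_eye" (4x4, takes a point from camera to tool coordinates, whose origin is the TCP and whose axes are the flange's). Camera axes: x right, y down, z forward; pixel columns grow to the right and rows downward; lengths in m; the calibration is good to about 2 mm. A picture is of the moment at which its call begins: read the wrist's pose just before it. calibration takes no time and is no camera call.
- ctrl.hand_in(): hands the job in; it is judged then, once.
Trained networks look in the newest picture that a camera, given by its name, has taken for a name from the list of things; names that differ only in an ending like _2 or _b are one class to them, and where a whole thing is asked for, a point or a joint stands for the part that bears it (a point fixed in the world has none). Each returns a list of dicts, best first, with "conf" (0 to 1); they miss things now and then, are a little off and sometimes report something else, mostly with a low value. They report only what shows in the picture. A call takes as long as a camera call.
- cams.spot_in(camera, label): "extent" ([left, top, width, height] in pixels, round what is visible of it).
The state is a dict: "time": time; "q": joint angles; "dq": joint speeds; "effort": joint torques, N m; "eef_pos": TCP position; "eef_rot": TCP orientation; "ft_force": force on the tool from outside, world axes, zero at the start; "wrist_torque": the same for the moment, N m; "finger_gap": finger opening in m; "finger_force": force on a finger pad.
Only numpy, scipy, OpenCV 4.12 (cv2) and the standard library are available. Lean on these libraries where they do the work, as an engineer would, in place of code of your own. Each camera call takes 0.05 s, during which the arm holds its last target. There are 200 camera calls.

### The job

Before the repaired board is powered up, set the limits on the bench supply: turn its left knob (on the robot's left, seen from the robot) to mark 3 and its right knob to mark 8. The knobs sit sunk in the deck, so press each one in and let it spring out before you turn it, and finally press both back in so that they stay down and cannot be knocked. Leave the middle knob as it is, and do not disturb the things lying about.

Things in the scene. Friction and masses are not known exactly. Their poses are not given: they have to be found in the camera images.
- supply: bench supply: grey case 200 (x) x 320 (y) x 75 mm high, flat grey deck; cannot be shoved. Origin: centre of its underside; x to its back, y to its left, z up. Three equal push-to-release knobs in a row across the deck at x -30, y +85 (left), 0 (middle), -85 mm (right). A meter hood 26 mm high stands on the deck behind x +44 mm; four binding posts stick out 25 mm from its front face
- left_well (a point): centre of the left knob's well (43 mm wide), at deck height, 75 mm above the table; axes as supply. Around it are 11 black marks, 0 to 10, 27 degrees apart, running clockwise seen from above: mark 0 towards the supply's front left (135 degrees from its +x axis towards +y), 5 straight to its back (+x), 10 to its front right. 0, 5 and 10 are longer
- middle_well (a point): the same for the middle knob
- right_well (a point): the same for the right knob
- left_top (a point): top of the left knob's crown, on its axis. Black fluted cylinder, 38 mm across, with a white pointer line from the centre over the rim. The domed crown rises 5 mm from rim to centre. Knob in: rim about 1 mm and crown 6 mm above the deck; at its stop: crown 2 mm below the deck. Knob out: 17 mm higher than in, so 18 mm of the cylinder stands above the deck, to be gripped from above at any angle
- middle_top (a point): the same for the middle knob
- right_top (a point): the same for the right knob
- middle_mark (a point): the rim end of the middle knob's pointer line, 18.5 mm from its axis
- left_latch (a joint): height of the left knob in m: about 0.001 latched in, 0.018 out, -0.007 pressed to its stop. Push-push latch: pressed from in to the stop and let go, it springs out by itself in 0.3 s; pressed from out to the stop and let go, it stays in. It takes about 3 N at 50 mm/s (more when faster) until the stop is felt; a press ending short of the stop may not switch it
- middle_latch (a joint): the same for the middle knob
- right_latch (a joint): the same for the right knob
- left_knob (a joint): angle of the left knob in rad: 0 with its pointer at mark 0, 0.4712 more per mark, growing clockwise seen from above; stops at 0 and 4.712. It stays where it is left (0.06 N m of friction), whether in or out. Mark 3 is 1.414
- middle_knob (a joint): the same for the middle knob
- right_knob (a joint): the same for the right knob. Mark 8 is 3.770
- relay: a loose black relay, 29 x 12.5 x 20 mm, lying on the supply's deck in front of the gap between the left and middle knobs; origin: centre of its underside
- screwdriver: a loose screwdriver, 170 mm long, lying on the table in front of the supply; origin: on its underside
- pump: a loose desoldering pump, aluminium, 170 mm long, 19 mm thick, lying to the right of the supply
- spool: a loose solder spool, 60 mm across, 44 mm high, upright, to the right of the supply
- flux: a small amber jar, 38 mm across, 62 mm high, to the left of the supply
- board: a loose green circuit board, 100 x 160 mm with parts up to 28 mm high, to the left of the supply
- tweezers: loose steel tweezers, 135 mm long, to the left of the supply

How it is judged:
On the way, in this order (a step that is already met when the one before it is completed fails the run):
1. the left or the right knob has sprung out of its well (value of joint any of left_latch, right_latch above 0.015 m), for 0.1 s.
2. the left knob points to mark 3 and the right knob to mark 8 (value of joint left_knob between 1.254 and 1.574 rad and value of joint right_knob between 3.61 and 3.93 rad), for 0.1 s.
At the end, for the whole second after the job is handed in: The left knob points to mark 3 and the right knob to mark 8, each within 0.16 rad (a third of a division); all three knobs are latched in (less than 4 mm above their pressed-in place); the middle knob's pointer end is within 4 mm of where it was (all of step 2 and value of joint each of left_latch, right_latch, middle_latch below 0.004 m and distance of middle_mark from where it was at the start of the episode below 0.004 m); the robot touches nothing.
It fails at once if the middle knob is let out (value of joint middle_latch above 0.012 m).
It fails at once if a thing lying about is shifted by more than 30 mm (distance of any of relay, screwdriver, pump, spool, flux, board, tweezers from where it was at the start of the episode above 0.03 m).
It also fails if it takes over 67 s, if anything falls off the work surface, if the arm or the gripper's body presses on something with over 40 N, if the wrist force passes 120 N, or if a joint passes its speed limit or range.

## Working session

There is one attempt and no reset: what is moved stays moved. The work goes in short steps, Python scripts to look and compute and a tool call to move; the robot and the scene stay as the last step left them, time stands still between calls to the robot, and variables do not carry over. Pictures are saved under pics/ and viewed, at most 12 in all, crops included, and the job is handed in when it is done.

Besides the shell and the picture viewer there is one more tool, called after "Call:" as a command line: name --argument value ..., lists and objects as JSON in quotes. send_rows: Moves the arm, as the interface text tells. Shifts and turns lie within -1 to 1; 1 stands for 2 cm of shift or 0.1 rad of turn. Its arguments: {"type":"object","properties":{"steps":{"type":"array","items":{"type":"array","items":{"type":"array","items":{"type":"number"}}}}},"required":["steps"]}

```bash
mkdir -p pics; python3 - <<'E'
from cell import ctrl,cams
import cv2,numpy as np
np.set_printoptions(precision=4,suppress=True)
s=ctrl.observe();print(s)
for n in("top","side"):
    cv2.imwrite(f"pics/{n}0.png",cams.capture(n)); c=cams.calibration(n);print(n,c)
    for l in("supply","left_top","right_top"):
        for d in cams.spot_in(n,l)[:4]:print(l,d)
print(cams.calibration("wrist"))
E
```

```text
{'time': 0.0, 'q': array([ 1.5756,  0.3856,  0.0066, -0.0005, -1.194 , -0.2586]), 'dq': array([-0.001 , -0.0007,  0.0013,  0.0005, -0.0005,  0.0003]), 'effort': array([  0.0008, -39.2286,  18.84  ,   4.1861,  -0.0046,  -0.    ]), 'eef_pos': array([0.1567, 0.6044, 0.2412]), 'eef_rot': array([ 3.1393, -0.0001, -0.2539]), 'ft_force': array([ 0.3093,  0.5724, -0.3163]), 'wrist_torque': array([ 0.0172, -0.0351,  0.0126]), 'finger_force': 0.0, 'finger_gap': 0.0853774042142729}
top {'K': array([[497.3459,   0.    , 318.5223],
       [  0.    , 497.3459, 241.9978],
       [  0.    ,   0.    ,   1.    ]]), 'view': array([[-0.0211, -0.9997,  0.0079,  0.0001],
       [-0.994 ,  0.0201, -0.1075,  0.5307],
       [ 0.1073, -0.0101, -0.9942,  1.0427],
       [ 0.    ,  0.    ,  0.    ,  1.    ]])}
supply {'extent': [272.7, 183.0, 164.4, 128.5], 'conf': 0.83}
supply {'extent': [346.7, 248.5, 15.5, 16.1], 'conf': 0.42}
left_top {'extent': [303.0, 242.9, 17.5, 19.7], 'conf': 0.62}
right_top {'extent': [384.0, 254.9, 19.7, 17.9], 'conf': 0.51}
side {'K': array([[444.3761,   0.    , 315.8301],
       [
[... 248 characters left out ...]
,  1.    ]])}
supply {'extent': [253.4, 174.7, 130.5, 136.9], 'conf': 0.73}
supply {'extent': [314.7, 250.2, 20.3, 14.3], 'conf': 0.29}
left_top {'extent': [313.9, 251.2, 20.9, 15.5], 'conf': 0.77}
left_top {'extent': [321.5, 224.1, 22.5, 12.1], 'conf': 0.3}
left_top {'extent': [346.4, 239.8, 14.8, 9.0], 'conf': 0.18}
right_top {'extent': [337.5, 200.6, 12.0, 9.9], 'conf': 0.71}
{'K': array([[384.7654,   0.    , 318.5243],
       [  0.    , 384.7654, 242.2724],
       [  0.    ,   0.    ,   1.    ]]), 'hand_eye': array([[ 0.0001, -0.9583, -0.2859,  0.0738],
       [ 1.    ,  0.    ,  0.0004, -0.0012],
       [-0.0004, -0.2859,  0.9583, -0.1314],
       [ 0.    ,  0.    ,  0.    ,  1.    ]])}
```

View pics/top0.png

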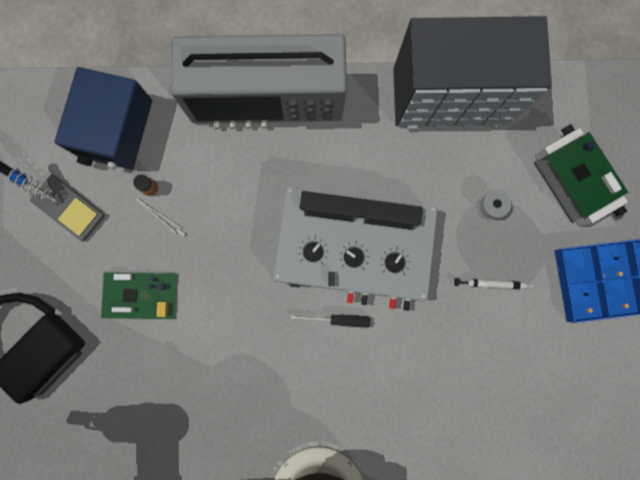

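The top view shows the supply with its knobs near (313,251), (354,257) and (395,263). The relay is at (333,278), just in front of the deck gap, and the screwdriver is in front of the supply.

```bash
cat > h.py <<'E'
from cell import ctrl,cams
import cv2,numpy as np
from scipy.spatial.transform import Rotation as R
np.set_printoptions(precision=4,suppress=True)
def cam(n):
    c=cams.calibration(n)
    if n!="wrist": return c["K"],np.linalg.inv(c["view"])
    s=ctrl.observe();T=np.eye(4);T[:3,:3]=R.from_euler("xyz",s["eef_rot"]).as_matrix();T[:3,3]=s["eef_pos"]
    return c["K"],T@c["hand_eye"]
def ray(K,T,u,v,z):
    d=T[:3,:3]@np.linalg.solve(K,[u,v,1]);return T[:3,3]+d*(z-T[2,3])/d[2]
def proj(K,T,p):
    q=K@(np.linalg.inv(T)@np.r_[p,1])[:3];return q[:2]/q[2]
def go(p,yaw):   # needed shift (tool axes, units) and turn (units), tool down
    s=ctrl.observe();M=R.from_euler("xyz",s["eef_rot"]);D=R.from_euler("xyz",[np.pi,0,yaw])
    print("t",round(s["time"],2),"pos",s["eef_pos"],"rot",s["eef_rot"],"F",s["ft_force"])
    print("shift",M.inv().apply(np.array(p)-s["eef_pos"])/.02,"turn",(M.inv()*D).as_rotvec()/.1)
E
python3 - <<'E'
from h import *
K,T=cam("top")
P=[ray(K,T,u,v,.078) for u,v in((313,251),(354,257),(395,263))]
for p in P:print(p)
d=P[0]-P[2];print("yaw",np.arctan2(-d[0],d[1]),np.hypot(*d[:2]))
go([P[1][0]-.09,P[1][1],.30],-.2)
E
```

```text
[0.5069 0.0013 0.078 ]
[ 0.4929 -0.0824  0.078 ]
[ 0.4789 -0.166   0.078 ]
yaw -0.16625734639115686 0.16968333721476642
t 0.4 pos [0.1569 0.6049 0.2421] rot [ 3.1412 -0.     -0.2538] F [-0.2067 -0.8324 -0.0422]
shift [20.535  30.1749 -2.8816] turn [ 0.0035 -0.0002 -0.5384]
```

Call:
send_rows --steps '[[[0, 0, 0, 0.84, 0.96, -0.03, 1], [0, 0, 0, 0.84, 0.96, -0.03, 1], [0, 0, 0, 0.84, 0.96, -0.03, 1], [0, 0, 0, 0.84, 0.96, -0.03, 1], [0, 0, 0, 0.84, 0.96, -0.03, 1], [0, 0, 0, 0.84, 0.96, -0.03, 1], [0, 0, 0, 0.84, 0.96, -0.03, 1], [0, 0, 0, 0.84, 0.96, -0.03, 1], [0, 0, 0, 0.84, 0.96, -0.03, 1], [0, 0, 0, 0.84, 0.96, -0.03, 1]]]'

```text
time: 1.23
eef_pos: [0.2717, 0.3757, 0.2486]
eef_rot: [-3.141, -0.0, -0.254]
ft_force: [0.2, -0.2, 0.3]
finger_gap: 0.0855
finger_force: 0.0
```

Call:
send_rows --steps '[[[0, 0, 0, 0.84, 0.96, -0.03, 1], [0, 0, 0, 0.84, 0.96, -0.03, 1], [0, 0, 0, 0.84, 0.96, -0.03, 1], [0, 0, 0, 0.84, 0.96, -0.03, 1], [0, 0, 0, 0.84, 0.96, -0.03, 1], [0, 0, 0, 0.84, 0.96, -0.03, 1], [0, 0, 0, 0.84, 0.96, -0.03, 1], [0, 0, 0, 0.84, 0.96, -0.03, 1], [0, 0, 0, 0.84, 0.96, -0.03, 1], [0, 0, 0, 0.84, 0.96, -0.03, 1]]]'

```text
time: 2.07
eef_pos: [0.386, 0.1477, 0.2547]
eef_rot: [-3.141, -0.0, -0.254]
ft_force: [1.2, 0.3, 0.5]
finger_gap: 0.0855
finger_force: 0.0
```

Call:
send_rows --steps '[[[0, 0, 0, 0.84, 0.96, -0.03, 0], [0, 0, 0, 0.84, 0.96, -0.03, 0], [0, 0, 0, 0.84, 0.96, -0.03, -1], [0, 0, 0, 0.84, 0.96, -0.03, -1], [0, 0, 0, 0.84, 0.96, -0.03, -1], [0, 0, 0, 0.84, 0.96, -0.03, -1], [0, 0, 0, 0.84, 0.96, -0.03, -1], [0, 0, 0, 0.84, 0.96, -0.03, -1], [0, 0, -0.88, 0.84, 0.96, -0.03, -1], [0, 0, 0, 0, 0, 0, -1]]]'

```text
time: 2.9
eef_pos: [0.4902, -0.059, 0.2597]
eef_rot: [3.141, -0.001, -0.167]
ft_force: [0.4, 0.2, 0.2]
finger_gap: 0.0002
finger_force: 0.0
```

Call:
send_rows --steps '[[[0, 0, 0, 0, 0, 0, -1], [0, 0, 0, 0, 0, 0, -1], [0, 0, 0, 0, 0, 0, -1], [0, 0, 0, 0, 0, 0, -1], [0, 0, 0, 0, 0, 0, -1], [0, 0, 0, 0, 0, 0, -1], [0, 0, 0, 0, 0, 0, -1], [0, 0, 0, 0, 0, 0, -1], [0, 0, 0, 0, 0, 0, -1], [0, 0, 0, 0, 0, 0, -1]]]'

```text
time: 3.73
eef_pos: [0.4887, -0.0563, 0.2597]
eef_rot: [-3.142, -0.0, -0.166]
ft_force: [1.1, -0.5, -0.5]
finger_gap: 0.0003
finger_force: 0.0
```

```bash
python3 - <<'E'
from h import *
K,T=cam("wrist");im=cams.capture("wrist");cv2.imwrite("pics/w1.png",im)
print(ctrl.observe()["time"],ctrl.observe()["eef_pos"],ctrl.observe()["eef_rot"],ctrl.observe()["finger_gap"])
for l in("left_top","middle_top","right_top","relay"):
    for d in cams.spot_in("wrist",l)[:4]:
        x,y,w,h=d["extent"];print(l,d,ray(K,T,x+w/2,y+h/2,.078))
cv2.imwrite("pics/w1z.png",im)
E
```

```text
3.7833 [ 0.4887 -0.0563  0.2597] [ 3.1415  0.     -0.1658] 0.00022222498935320126
left_top {'extent': [225.8, 181.1, 47.8, 49.6], 'conf': 0.92} [ 0.5099 -0.0012  0.078 ]
middle_top {'extent': [328.4, 183.3, 44.9, 44.9], 'conf': 0.58} [ 0.4962 -0.0836  0.078 ]
middle_top {'extent': [137.8, 32.3, 429.2, 261.7], 'conf': 0.35} [ 0.5303 -0.0897  0.078 ]
right_top {'extent': [422.9, 181.4, 49.9, 43.5], 'conf': 0.62} [ 0.4852 -0.1628  0.078 ]
relay {'extent': [423.7, 178.9, 46.6, 48.9], 'conf': 0.67} [ 0.4851 -0.1621  0.078 ]
relay {'extent': [292.1, 251.0, 19.6, 39.5], 'conf': 0.58} [ 0.4465 -0.0336  0.078 ]
```

View pics/w1.png

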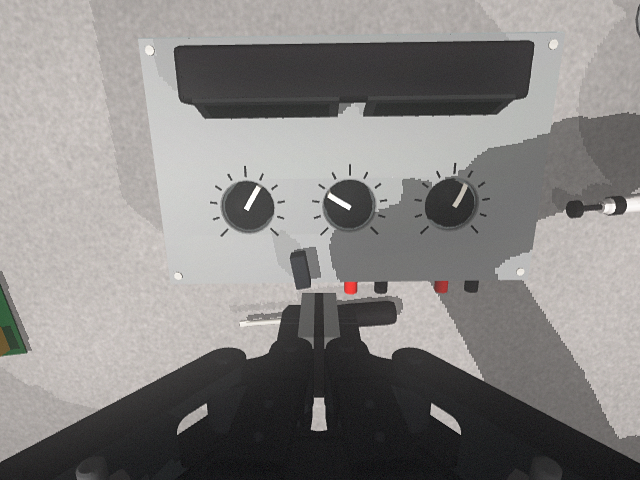

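The knobs are at (248,206), (349,205) and (451,203). The left and right pointers both sit near mark 6 and the relay is at (301,269). Next I'll measure the centres and pointer angles.

```bash
cat >> h.py <<'E'
def knobs(K,T,im,guess,z=.076,yaw=-.166):
    # rectify a patch of the knob plane: 0.1 mm/px, up = supply +x, left = supply +y
    n=600;out=[]
    ex=np.array([np.cos(yaw),np.sin(yaw),0]);ey=np.array([-np.sin(yaw),np.cos(yaw),0])
    for g in guess:
        g=np.array([g[0],g[1],z])
        for _ in range(3):
            W=[g+ex*a*.03+ey*b*.03 for a,b in((1,1),(1,-1),(-1,-1),(-1,1))]
            H=cv2.getPerspectiveTransform(np.float32([proj(K,T,w) for w in W]),np.float32([[0,0],[n,0],[n,n],[0,n]]))
            p=cv2.cvtColor(cv2.warpPerspective(im,H,(n,n),flags=cv2.INTER_CUBIC),cv2.COLOR_BGR2GRAY)
            m=cv2.morphologyEx((p<65).astype(np.uint8),cv2.MORPH_OPEN,np.ones((40,40)))
            l,_,st,ce=cv2.connectedComponentsWithStats(m)[0:4]
            i=1+np.argmax(st[1:,4]);c=max(cv2.findContours((_==i).astype(np.uint8),0,2)[0],key=cv2.contourArea)
            (u,v),r=cv2.minEnclosingCircle(cv2.convexHull(c))
            g=g+(ex*(300-v)+ey*(300-u))*1e-4
        yy,xx=np.mgrid[:n,:n]-300;w=(p>max(110,0))&(np.hypot(xx,yy)<170)
        a=np.degrees(np.arctan2(xx[w].mean(),-yy[w].mean()))
        out.append((g[:2],r/10,a,5+a/27));print("centre",g[:2],"r",round(r/10,1),"cw deg",round(a,1),"mark",round(5+a/27,2))
        cv2.circle(p,(300,300),190,255,1);out[-1]+=(p,)
    return out
E
python3 - <<'E'
from h import *
K,T=cam("wrist");im=cv2.imread("pics/w1.png")
o=knobs(K,T,im,[(.5095,-.0005),(.496,-.083),(.485,-.165)])
cv2.imwrite("pics/k1.png",cv2.resize(np.hstack([x[4] for x in o]),(798,266)))
d=o[0][0]-o[2][0];print(np.hypot(*d),"yaw",np.arctan2(-d[0],d[1]))
for u,v in((150,50),(553,44),(520,271),(178,275)):print(ray(K,T,u,v,.075))
E
```

```text
Traceback (most recent call last):
  File "h.py", line 30, in knobs
    i=1+np.argmax(st[1:,4]);c=max(cv2.findContours((_==i).astype(np.uint8),0,2)[0],key=cv2.contourArea)
        ~~~~~~~~~^^^^^^^^^^
ValueError: attempt to get argmax of an empty sequence
```

```bash
python3 - <<'E'
from h import *
K,T=cam("wrist");im=cv2.imread("pics/w1.png")
print(im[200:214,235:245].mean(), im[195:215:4,425:480:4].mean(2).astype(int), proj(K,T,[.5095,-.0005,.076]))
E
sed -i 's/l,_,st,ce=cv2.connectedComponentsWithStats(m)\[0:4\]/l,_,st,ce=cv2.connectedComponentsWithStats(m)/' h.py
```

```text
77.14285714285714 [[118  49  54  52  54  53  57  50  48 187  50  47 101  89]
 [113  53  54  52  54  48  54  47 192 135  48  51  37  79]
 [ 60  49  49  49  50  51  50 126 188  48  48  45  45  76]
 [ 49  52  50  51  45  47  48  38  46  45  49  47  49  91]
 [ 60  52  47  46  47  47  48  49  48  51  49  44  70  98]] [249.2625 206.0386]
```

```bash
python3 - <<'E'
s=open('h.py').read()
s=s.replace("m=cv2.morph","yy,xx=np.mgrid[:n,:n]-300;rr=np.hypot(xx,yy);lo=np.median(p[rr<150]);th=(lo+np.percentile(p[(rr>215)&(rr<290)],25))/2\n            m=cv2.morph").replace("(p<65)","(p<th)").replace("max(110,0)","lo+60")
open('h.py','w').write(s)
E
python3 - <<'E'
from h import *
K,T=cam("wrist");im=cv2.imread("pics/w1.png")
o=knobs(K,T,im,[(.5095,-.0005),(.496,-.083),(.485,-.165)])
cv2.imwrite("pics/k1.png",cv2.resize(np.hstack([x[4] for x in o]),(798,266)))
d=o[0][0]-o[2][0];print(np.hypot(*d),"yaw",np.arctan2(-d[0],d[1]))
for u,v in((150,50),(553,44),(520,271),(178,275)):print(ray(K,T,u,v,.075))
E
```

```text
centre [0.5089 0.0011] r 22.2 cw deg 27.5 mark 6.02
centre [ 0.4974 -0.0821] r 21.0 cw deg -74.3 mark 2.25
centre [ 0.4835 -0.1652] r 21.6 cw deg 50.4 mark 6.87
0.1682504176378289 yaw -0.15132673857346843
[0.6371 0.0472 0.075 ]
[ 0.5916 -0.2493  0.075 ]
[ 0.4136 -0.222   0.075 ]
[0.4595 0.0748 0.075 ]
```

View pics/k1.png

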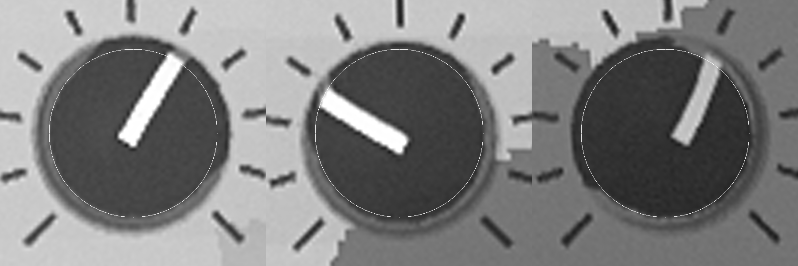

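The left knob is at about mark 6.1 and the right at about 6.2. The mark ring ends, (40,229)/(227,226) on the left and (577,229)/(763,226) on the right, put the wells at about (.509,.001) and (.483,-.166), with supply yaw about -.152.

```bash
python3 - <<'E'
from h import *
print(ctrl.observe()["q"]);go([.5089,.0011,.110],-.152)
E
```

```text
[ 0.216   0.1434 -0.2801  0.     -1.1474  1.1889]
t 3.98 pos [ 0.4887 -0.0564  0.2597] rot [ 3.1416  0.0001 -0.1659] F [-0.0902  0.3349  0.342 ]
shift [ 0.5229 -3.0013  7.4842] turn [ 0.0003  0.0007 -0.1392]
```

Call:
send_rows --steps '[[[0, 0, -0.14, 0.13, -0.75, 0.6, -1], [0, 0, 0, 0.13, -0.75, 0.9, -1], [0, 0, 0, 0.13, -0.75, 1, -1], [0, 0, 0, 0.13, -0.75, 1, -1], [0, 0, 0, 0, 0, 1, -1], [0, 0, 0, 0, 0, 1, -1], [0, 0, 0, 0, 0, 1, -1], [0, 0, 0, 0, 0, 0.6, -1], [0, 0, 0, 0, 0, 0.4, -1], [0, 0, 0, 0, 0, 0, -1]]]'

```text
time: 4.82
eef_pos: [0.5073, 0.0011, 0.1081]
eef_rot: [3.14, 0.003, -0.152]
ft_force: [0.0, 0.1, 1.2]
finger_gap: 0.0001
finger_force: 0.0
```

```bash
python3 - <<'E'
from h import *
go([.5089,.0011,.092],-.152)
K,T=cam("wrist");im=cams.capture("wrist");cv2.imwrite("pics/w2.png",im)
E
```

```text
t 4.82 pos [0.5073 0.0011 0.1081] rot [ 3.1401  0.0033 -0.1521] F [0.0492 0.1326 1.2361]
shift [ 0.081  -0.0147  0.804 ] turn [ 0.0146  0.0332 -0.0008]
```

View pics/w2.png

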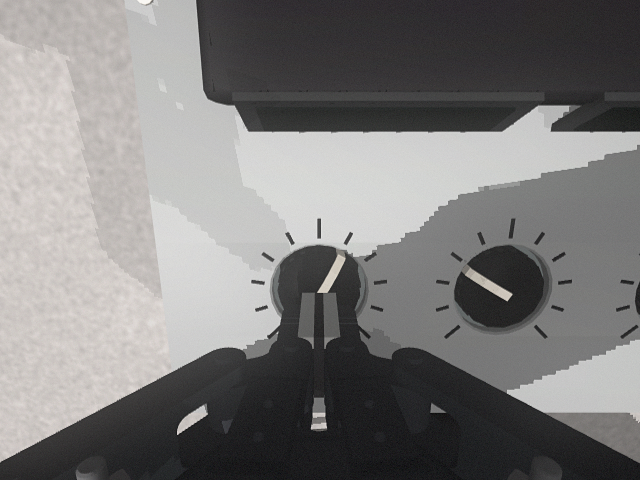

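The closed fingers are centred over the left knob, with the tips at (320,293) and the ring around (320,285). Pressing now.

Call:
send_rows --steps '[[[0, 0, 0, 0.08, 0, 0.3, -1], [0, 0, 0, 0, 0, 0.3, -1], [0, 0, 0, 0, 0, 0.2, -1], [0, 0, 0, 0, 0, 0.2, -1], [0, 0, 0, 0, 0, 0.2, -1], [0, 0, 0, 0, 0, 0.1, -1], [0, 0, 0, 0, 0, 0, -1], [0, 0, 0, 0, 0, 0, -1], [0, 0, 0, 0, 0, 0, -1], [0, 0, 0, 0, 0, 0, -1]]]'

```text
time: 5.7
eef_pos: [0.5101, 0.0012, 0.084]
eef_rot: [-3.141, -0.001, -0.152]
ft_force: [0.9, -0.8, 3.9]
finger_gap: 0.0001
finger_force: 2.0
```

Call:
send_rows --steps '[[[0, 0, 0, 0, 0, 0.1, -1], [0, 0, 0, 0, 0, 0.05, -1], [0, 0, 0, 0, 0, 0, -1], [0, 0, 0, 0, 0, 0, -1], [0, 0, 0, 0, 0, 0, -1], [0, 0, 0, 0, 0, 0, -1], [0, 0, 0, 0, 0, 0, -1], [0, 0, 0, 0, 0, 0, -1], [0, 0, 0, 0, 0, 0, -1], [0, 0, 0, 0, 0, 0, -1]]]'

```text
time: 6.53
eef_pos: [0.5108, 0.0011, 0.0835]
eef_rot: [3.142, -0.003, -0.15]
ft_force: [-5.4, 0.3, 18.8]
finger_gap: 0.0002
finger_force: 9.7
```

Call:
send_rows --steps '[[[0, 0, 0, 0, 0, -0.3, -1], [0, 0, 0, 0, 0, -0.6, -1], [0, 0, 0, 0, 0, -1, -1], [0, 0, 0, 0, 0, -1, -1], [0, 0, 0, 0, 0, -1, 0.4], [0, 0, 0, 0, 0, 0, 0.4], [0, 0, 0, 0, 0, 0, 0.4], [0, 0, 0, 0, 0, 0, 0.4], [0, 0, 0, 0, 0, 0, 0.4], [0, 0, 0, 0, 0, 0, 0.4]]]'

```text
time: 7.37
eef_pos: [0.5091, 0.001, 0.1575]
eef_rot: [3.141, 0.002, -0.152]
ft_force: [0.4, -0.5, -0.1]
finger_gap: 0.0595
finger_force: 0.0
```

```bash
python3 - <<'E'
from h import *
go([.5089,.0011,.089],-.152)
K,T=cam("wrist");im=cams.capture("wrist");cv2.imwrite("pics/w3.png",im[100:400])
print(ctrl.observe()["finger_gap"])
E
```

```text
t 7.37 pos [0.5091 0.001  0.1575] rot [ 3.1406  0.0024 -0.1519] F [ 0.4345 -0.5097 -0.064 ]
shift [-0.0039 -0.0091  3.4227] turn [0.01   0.0244 0.0008]
0.06005561241603486
```

View pics/w3.png

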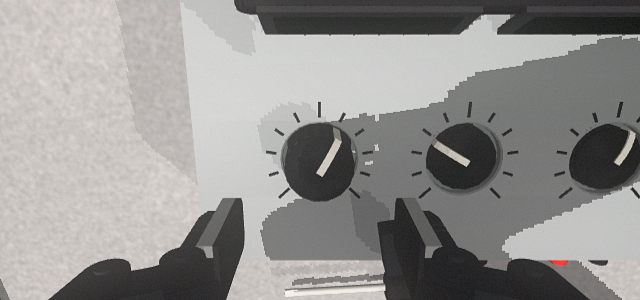

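The left knob is out, standing taller at (319,260) in the full image. The fingers straddle it.

```bash
python3 - <<'E'
from h import *
K,T=cam("wrist")
c=np.array([.5089,.0011]);print(proj(K,T,[*c,.075]),proj(K,T,[*c,.098]),proj(K,T,[*c,.093]))
for u,v in((340,239),(338,240)):
    d=ray(K,T,u,v,.093)[:2]-c;print(np.hypot(*d),-np.degrees(np.arctan2(d[1],d[0])+.152))
E
python3 - <<'E'
import cv2
im=cv2.imread('pics/w3.png');cv2.imwrite('pics/w3c.png',cv2.resize(im[90:220,250:390],None,fx=5,fy=4.5,interpolation=2))
E
```

```text
[320.0005 259.0481] [320.2143 273.3251] [320.164  269.9656]
0.02042997419093066 30.914286076209347
0.019424782896795157 29.087555428471845
```

View pics/w3c.png

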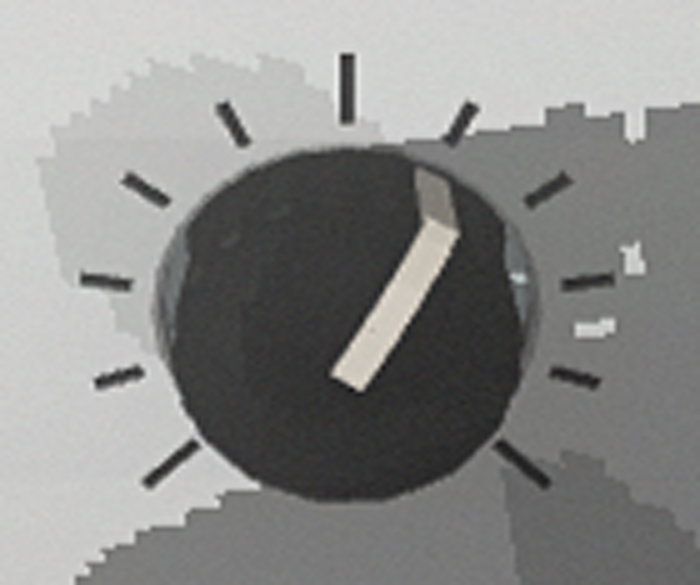

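Pointer at about 29.4° clockwise from the back, i.e. joint about 2.87. It needs about 1.457 rad counterclockwise. Descending and gripping.

Call:
send_rows --steps '[[[0, 0, 0, 0, 0, 0.6, 0.4], [0, 0, 0, 0, 0, 0.8, 0.4], [0, 0, 0, 0, 0, 0.8, 0.4], [0, 0, 0, 0, 0, 0.7, 0.4], [0, 0, 0, 0, 0, 0.45, 0.4], [0, 0, 0, 0, 0, 0, 0.4], [0, 0, 0, 0, 0, 0, -1], [0, 0, 0, 0, 0, 0, -1], [0, 0, 0, 0, 0, 0, -1], [0, 0, 0, 0, 0, 0, -1]]]'

```text
time: 8.25
eef_pos: [0.5102, 0.0009, 0.0927]
eef_rot: [-3.141, -0.001, -0.152]
ft_force: [0.3, -3.3, 1.5]
finger_gap: 0.0353
finger_force: 59.6
```

Call:
send_rows --steps '[[[0, 0, 0, 0, 0, 0, -1], [0, 0, 0, 0, 0, 0, -1], [0, 0, 0, 0, 0, 0, -1], [0, 0, 0, 0, 0, 0, -1], [0, 0, -0.57, 0, 0, 0, -1], [0, 0, -1, 0, 0, 0, -1], [0, 0, -1, 0, 0, 0, -1], [0, 0, -1, 0, 0, 0, -1], [0, 0, -1, 0, 0, 0, -1], [0, 0, 0, 0, 0, 0, -1]]]'

```text
time: 9.08
eef_pos: [0.5101, 0.0018, 0.0917]
eef_rot: [-3.141, -0.001, 0.307]
ft_force: [-1.3, 1.0, 1.0]
finger_gap: 0.0353
finger_force: 59.7
```

```bash
python3 - <<'E'
from h import *
go([.5089,.0011,.089],-.152+1.457)
print(ctrl.observe()["wrist_torque"])
E
```

```text
t 9.08 pos [0.5101 0.0018 0.0917] rot [-3.1407 -0.0011  0.3068] F [-1.2824  1.0449  1.0433]
shift [-0.0666  0.0181  0.1373] turn [-0.0024 -0.014  -9.982 ]
[0.4694 0.085  0.024 ]
```

Call:
send_rows --steps '[[[0, 0, -1, 0, 0, 0, -1], [0, 0, -1, 0, 0, 0, -1], [0, 0, -1, 0, 0, 0, -1], [0, 0, -1, 0, 0, 0, -1], [0, 0, -1, 0, 0, 0, -1], [0, 0, -1, 0, 0, 0, -1], [0, 0, -1, 0, 0, 0, -1], [0, 0, -1, 0, 0, 0, -1], [0, 0, -1, 0, 0, 0, -1], [0, 0, 0, 0, 0, 0, -1]]]'

```text
time: 9.92
eef_pos: [0.5085, 0.0028, 0.0911]
eef_rot: [-3.138, -0.001, 1.205]
ft_force: [-3.5, 6.6, 0.7]
finger_gap: 0.0355
finger_force: 59.7
```

Call:
send_rows --steps '[[[0, 0, -1, 0, 0, 0, -1], [0, 0, 0, 0, 0, 0, -1], [0, 0, 0, 0, 0, 0, -1], [0, 0, 0, 0, 0, 0, 0.4], [0, 0, 0, 0, 0, 0, 0.4], [0, 0, 0, 0, 0, 0, 0.4], [0, 0, 0, 0, 0, 0, 0.4], [0, 0, 0, 0, 0, -0.5, 0.4], [0, 0, 0, 0, 0, -1, 0.4], [0, 0, 0, 0, 0, -1, 0.4]]]'

```text
time: 10.75
eef_pos: [0.5095, 0.0008, 0.1424]
eef_rot: [-3.14, 0.001, 1.305]
ft_force: [0.5, -0.3, -0.0]
finger_gap: 0.0595
finger_force: 0.0
```

Call:
send_rows --steps '[[[0, 0, 1, 0, 0, -0.5, -1], [0, 0, 1, 0, 0, 0, -1], [0, 0, 1, 0, 0, 0, -1], [0, 0, 1, 0, 0, 0, -1], [0, 0, 1, 0, 0, 0, -1], [0, 0, 1, 0, 0, 0, -1], [0, 0, 1, 0, 0, 0, -1], [0, 0, 1, 0, 0, 0, -1], [0, 0, 1, 0, 0, 0, -1], [0, 0, 1, 0, 0, 0, -1]]]'

```text
time: 11.58
eef_pos: [0.51, 0.0009, 0.1526]
eef_rot: [3.141, -0.001, 0.3]
ft_force: [-0.8, -0.2, -0.7]
finger_gap: 0.0
finger_force: 0.0
```

Call:
send_rows --steps '[[[0, 0, 1, 0, 0, 0, -1], [0, 0, 1, 0, 0, 0, -1], [0, 0, 1, 0, 0, 0, -1], [0, 0, 1, 0, 0, 0, -1], [0, 0, 0.57, 0, 0, 0, -1], [0, 0, 0, 0, 0, 0, -1], [0, 0, 0, 0, 0, 0, -1], [0, 0, 0, 0, 0, 0, -1], [0, 0, 0, 0, 0, 0, -1], [0, 0, 0, 0, 0, 0, -1]]]'

```text
time: 12.42
eef_pos: [0.5098, 0.0011, 0.1518]
eef_rot: [-3.142, -0.0, -0.151]
ft_force: [-0.6, 0.1, -0.8]
finger_gap: 0.0001
finger_force: 0.0
```

```bash
python3 - <<'E'
from h import *
go([.5089,.0011,.112],-.152)
K,T=cam("wrist");im=cams.capture("wrist")
c=np.array([.5089,.0011]);u,v=proj(K,T,[*c,.085]).astype(int);print(u,v,u-75,v-60)
cv2.imwrite("pics/w4.png",cv2.resize(im[v-60:v+60,u-75:u+75],None,fx=5,fy=5,interpolation=2))
E
```

```text
t 12.42 pos [0.5098 0.0011 0.1518] rot [-3.1416 -0.0001 -0.1513] F [-0.5744  0.0759 -0.7567]
shift [-0.0465  0.0053  1.9915] turn [-0.0001 -0.0008  0.0065]
320 269 245 209
```

View pics/w4.png

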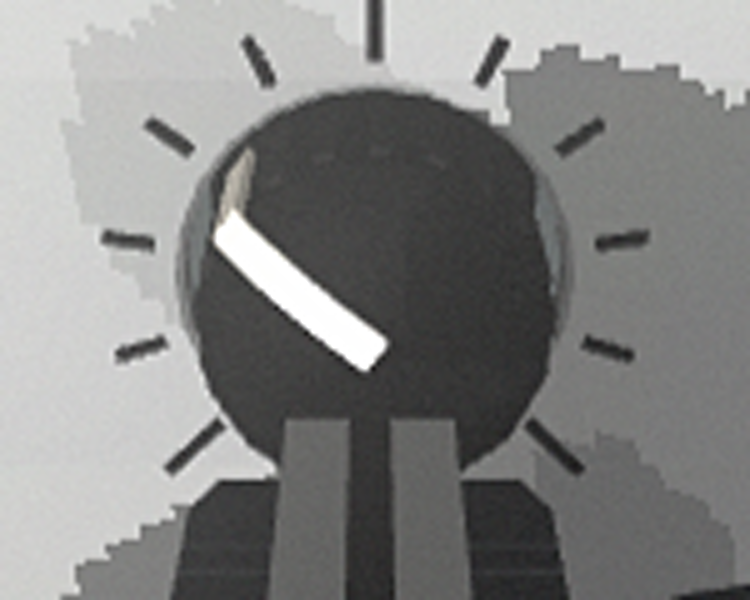

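The left pointer now looks close to mark 3, with its rim end at crop (223,222). Checking the number.

```bash
python3 - <<'E'
from h import *
K,T=cam("wrist");c=np.array([.5089,.0011]);d=ray(K,T,289.6,253.4,.093)[:2]-c
a=-np.degrees(np.arctan2(d[1],d[0])+.152);print(np.hypot(*d),a,"joint",2.356+np.radians(a))
E
```

```text
0.020184927257114134 -53.358430462843735 joint 1.4247197047269349
```

Call:
send_rows --steps '[[[0, 0, 0, -0.05, 0, 0.7, -1], [0, 0, 0, 0, 0, 0.7, -1], [0, 0, 0, 0, 0, 0.6, -1], [0, 0, 0, 0, 0, 0.2, -1], [0, 0, 0, 0, 0, 0.2, -1], [0, 0, 0, 0, 0, 0.2, -1], [0, 0, 0, 0, 0, 0.2, -1], [0, 0, 0, 0, 0, 0.2, -1], [0, 0, 0, 0, 0, 0.2, -1], [0, 0, 0, 0, 0, 0.2, -1]]]'

```text
time: 13.3
eef_pos: [0.5089, 0.0012, 0.0837]
eef_rot: [-3.142, -0.0, -0.152]
ft_force: [-2.7, 0.4, 11.2]
finger_gap: -0.0001
finger_force: 6.8
```

Call:
send_rows --steps '[[[0, 0, 0, 0, 0, 0.1, -1], [0, 0, 0, 0, 0, 0.07, -1], [0, 0, 0, 0, 0, 0, -1], [0, 0, 0, 0, 0, 0, -1], [0, 0, 0, 0, 0, 0, -1], [0, 0, 0, 0, 0, 0, -1], [0, 0, 0, 0, 0, 0, -1], [0, 0, 0, 0, 0, 0, -1], [0, 0, 0, 0, 0, 0, -1], [0, 0, 0, 0, 0, 0, -1]]]'

```text
time: 14.13
eef_pos: [0.5098, 0.0012, 0.0834]
eef_rot: [3.141, -0.003, -0.15]
ft_force: [-6.5, 0.4, 22.2]
finger_gap: 0.0
finger_force: 11.0
```

Call:
send_rows --steps '[[[0, 0, 0, 0, 0, -0.3, -1], [0, 0, 0, 0, 0, -0.7, -1], [0, 0, 0, 0, 0, -1, -1], [0, 0, 0, 0, 0.4, -1, -1], [0, 0, 0, 0, 1, -0.5, -1], [0, 0, 0, 0, 1, 0, -1], [0, 0, 0, 0, 1, 0, -1], [0, 0, 0, 0, 1, 0, -1], [0, 0, 0, 0, 1, 0, -1], [0, 0, 0, 0, 1, 0, -1]]]'

```text
time: 14.97
eef_pos: [0.4896, -0.1261, 0.15]
eef_rot: [-3.141, -0.001, -0.152]
ft_force: [0.2, -0.8, -0.1]
finger_gap: 0.0001
finger_force: 0.0
```

Call:
send_rows --steps '[[[0, 0, 0, 0, 1, 0, -1], [0, 0, 0, 0, 1, 0, -1], [0, 0, 0, 0, 0.1, 0, -1], [0, 0, 0, 0, 0, 0, -1], [0, 0, 0, 0, 0, 0, -1], [0, 0, 0, 0, 0, 0, -1], [0, 0, 0, 0, 0, 0, -1], [0, 0, 0, 0, 0, 0, -1], [0, 0, 0, 0, 0, 0, -1], [0, 0, 0, 0, 0, 0, -1]]]'

```text
time: 15.8
eef_pos: [0.4833, -0.1664, 0.1504]
eef_rot: [-3.142, -0.0, -0.151]
ft_force: [0.3, -0.3, -0.4]
finger_gap: 0.0001
finger_force: 0.0
```

```bash
python3 - <<'E'
from h import *
go([.4833,-.1663,.112],-.152)
K,T=cam("wrist");im=cams.capture("wrist");cv2.imwrite("pics/w5.png",im[100:400])
for c in((.5089,.0011),(.4961,-.0826),(.4833,-.1663)):print(proj(K,T,[*c,.075]))
E
```

```text
t 15.8 pos [ 0.4833 -0.1664  0.1504] rot [-3.1416 -0.0001 -0.1511] F [ 0.2542 -0.2715 -0.4004]
shift [ 0.0006 -0.006   1.918 ] turn [-0.0002 -0.0014  0.0092]
[ 22.8047 262.63  ]
[171.4693 262.7238]
[320.0675 262.8177]
```

View pics/w5.png

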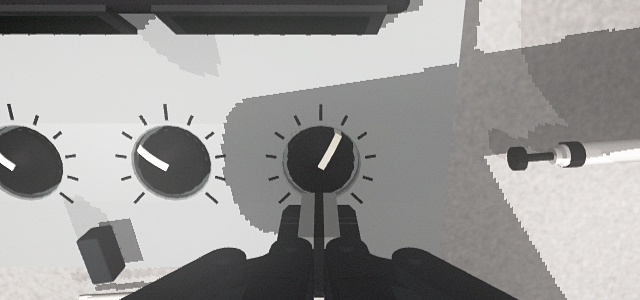

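The left knob is latched in at (25,262) in the full image, level with the middle one. The right knob at (320,260) is centred under the tool and the relay hasn't moved. Pressing the right knob.

Call:
send_rows --steps '[[[0, 0, 0, 0, 0, 0.8, -1], [0, 0, 0, 0, 0, 1, -1], [0, 0, 0, 0, 0, 0.7, -1], [0, 0, 0, 0, 0, 0.3, -1], [0, 0, 0, 0, 0, 0.2, -1], [0, 0, 0, 0, 0, 0.2, -1], [0, 0, 0, 0, 0, 0.2, -1], [0, 0, 0, 0, 0, 0.08, -1], [0, 0, 0, 0, 0, 0, -1], [0, 0, 0, 0, 0, 0, -1]]]'

```text
time: 16.68
eef_pos: [0.4838, -0.1671, 0.0836]
eef_rot: [3.141, -0.002, -0.151]
ft_force: [-5.6, 2.1, 15.9]
finger_gap: 0.0002
finger_force: 7.9
```

Call:
send_rows --steps '[[[0, 0, 0, 0, 0, 0, -1], [0, 0, 0, 0, 0, -0.3, -1], [0, 0, 0, 0, 0, -0.6, -1], [0, 0, 0, 0, 0, -1, -1], [0, 0, 0, 0, 0, -1, -1], [0, 0, 0, 0, 0, -0.9, 0.4], [0, 0, 0, 0, 0, 0, 0.4], [0, 0, 0, 0, 0, 0, 0.4], [0, 0, 0, 0, 0, 0, 0.4], [0, 0, 0, 0, 0, 0, 0.4]]]'

```text
time: 17.52
eef_pos: [0.4826, -0.1667, 0.1559]
eef_rot: [-3.142, 0.001, -0.152]
ft_force: [-1.0, -0.3, 0.3]
finger_gap: 0.0595
finger_force: 0.0
```

```bash
python3 - <<'E'
from h import *
go([.4833,-.1663,.089],-.152)
K,T=cam("wrist");im=cams.capture("wrist")
c=np.array([.4833,-.1663]);u,v=proj(K,T,[*c,.085]).astype(int);print(u-75,v-60)
cv2.imwrite("pics/w6.png",cv2.resize(im[v-60:v+60,u-75:u+75],None,fx=5,fy=5,interpolation=2))
E
```

```text
t 17.52 pos [ 0.4826 -0.1667  0.1559] rot [-3.1415  0.0015 -0.152 ] F [-0.977  -0.3458  0.3091]
shift [ 0.0365 -0.0253  3.343 ] turn [-0.0006  0.0149 -0.0002]
244 204
```

View pics/w6.png

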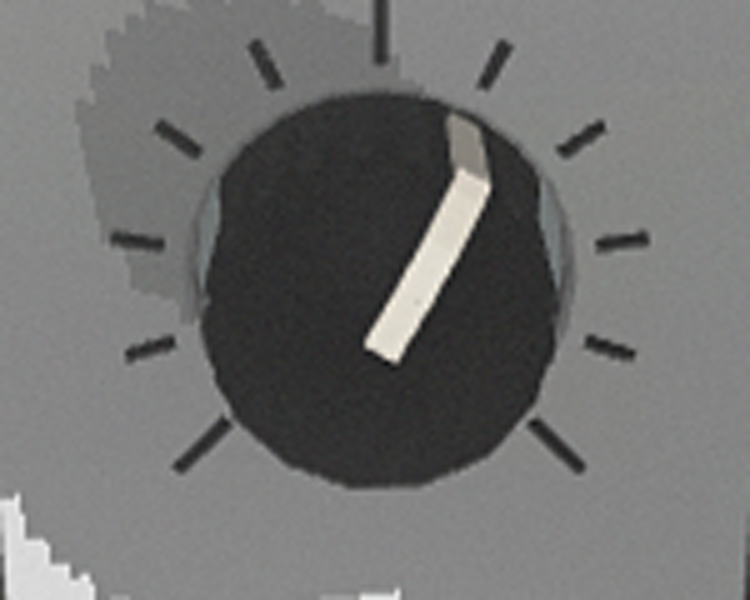

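The right knob is out with its pointer at about 29° (rim end at crop (474,176)), so it needs about +0.90 rad clockwise.

Call:
send_rows --steps '[[[0, 0, 0, 0.03, -0.02, 0.6, 0.4], [0, 0, 0, 0, 0, 0.8, 0.4], [0, 0, 0, 0, 0, 0.8, 0.4], [0, 0, 0, 0, 0, 0.7, 0.4], [0, 0, 0, 0, 0, 0.4, 0.4], [0, 0, 0, 0, 0, 0, 0.4], [0, 0, 0, 0, 0, 0, -1], [0, 0, 0, 0, 0, 0, -1], [0, 0, 0, 0, 0, 0, -1], [0, 0, 0, 0, 0, 0, -1]]]'

```text
time: 18.4
eef_pos: [0.4842, -0.167, 0.0917]
eef_rot: [3.141, -0.002, -0.152]
ft_force: [-0.7, -3.7, 1.5]
finger_gap: 0.0352
finger_force: 59.6
```

Call:
send_rows --steps '[[[0, 0, 0, 0, 0, 0, -1], [0, 0, 0, 0, 0, 0, -1], [0, 0, 0, 0, 0, 0, -1], [0, 0, 1, 0, 0, 0, -1], [0, 0, 1, 0, 0, 0, -1], [0, 0, 1, 0, 0, 0, -1], [0, 0, 1, 0, 0, 0, -1], [0, 0, 1, 0, 0, 0, -1], [0, 0, 1, 0, 0, 0, -1], [0, 0, 1, 0, 0, 0, -1]]]'

```text
time: 19.23
eef_pos: [0.4835, -0.1678, 0.091]
eef_rot: [3.14, -0.001, -0.856]
ft_force: [-1.6, -10.6, 1.2]
finger_gap: 0.0354
finger_force: 59.7
```

Call:
send_rows --steps '[[[0, 0, 1, 0, 0, 0, -1], [0, 0, 1, 0, 0, 0, -1], [0, 0, 0, 0, 0, 0, -1], [0, 0, 0, 0, 0, 0, -1], [0, 0, 0, 0, 0, 0, 0.4], [0, 0, 0, 0, 0, 0, 0.4], [0, 0, 0, 0, 0, 0, 0.4], [0, 0, 0, 0, 0, 0, 0.4], [0, 0, 0, 0, 0, -0.5, 0.4], [0, 0, 0, 0, 0, -1, 0.4]]]'

```text
time: 20.07
eef_pos: [0.4822, -0.1659, 0.1194]
eef_rot: [3.137, 0.003, -1.052]
ft_force: [0.3, -0.2, 0.6]
finger_gap: 0.0598
finger_force: 0.0
```

Call:
send_rows --steps '[[[0, 0, -1, 0, 0, -1, 0.4], [0, 0, -1, 0, 0, -0.5, -1], [0, 0, -1, 0, 0, 0, -1], [0, 0, -1, 0, 0, 0, -1], [0, 0, -1, 0, 0, 0, -1], [0, 0, -1, 0, 0, 0, -1], [0, 0, -1, 0, 0, 0, -1], [0, 0, -1, 0, 0, 0, -1], [0, 0, -1, 0, 0, 0, -1], [0, 0, 0, 0, 0, 0, -1]]]'

```text
time: 20.9
eef_pos: [0.4841, -0.1662, 0.1515]
eef_rot: [-3.141, -0.001, -0.15]
ft_force: [-0.1, -0.5, 1.2]
finger_gap: -0.0001
finger_force: 0.0
```

```bash
python3 - <<'E'
from h import *
go([.4833,-.1663,.081],-.152)
K,T=cam("wrist");im=cams.capture("wrist")
c=np.array([.4833,-.1663]);u,v=proj(K,T,[*c,.085]).astype(int)
print(u-75,v-60)
cv2.imwrite("pics/w7.png",cv2.resize(im[v-60:v+60,u-75:u+75],None,fx=5,fy=5,interpolation=2))
for a in(0,27,54,81,90,108):
    t=-.152-np.radians(a);print(a,(proj(K,T,[c[0]+.0185*np.cos(t),c[1]+.0185*np.sin(t),.093])-[u-75,v-60])*5)
E
```

```text
t 20.9 pos [ 0.4841 -0.1662  0.1515] rot [-3.1413 -0.001  -0.1498] F [-0.1192 -0.4637  1.1589]
shift [-0.0404  0.0117  3.5232] turn [-0.0028 -0.0098  0.0225]
245 209
0 [380.0384 162.2825]
27 [461.2986 181.1961]
54 [523.5217 232.8776]
81 [552.9881 304.8612]
90 [554.3258 330.5484]
108 [544.2163 380.6553]
```

View pics/w7.png

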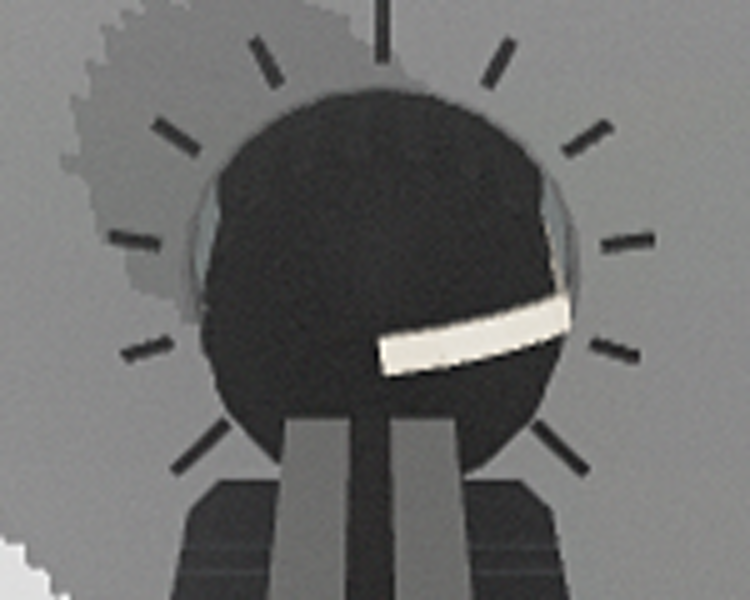

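The right pointer's rim end at crop (568,312) lies within about 3° of mark 8 at 81°, well inside tolerance. Pressing it in.

Call:
send_rows --steps '[[[0, 0, 0, -0.04, 0, 0.7, -1], [0, 0, 0, 0, 0, 0.7, -1], [0, 0, 0, 0, 0, 0.5, -1], [0, 0, 0, 0, 0, 0.2, -1], [0, 0, 0, 0, 0, 0.2, -1], [0, 0, 0, 0, 0, 0.2, -1], [0, 0, 0, 0, 0, 0.2, -1], [0, 0, 0, 0, 0, 0.2, -1], [0, 0, 0, 0, 0, 0.2, -1], [0, 0, 0, 0, 0, 0.2, -1]]]'

```text
time: 21.78
eef_pos: [0.4831, -0.1664, 0.0847]
eef_rot: [3.142, -0.0, -0.152]
ft_force: [-1.6, 1.5, 3.9]
finger_gap: -0.0003
finger_force: 1.7
```

Call:
send_rows --steps '[[[0, 0, 0, 0, 0, 0.1, -1], [0, 0, 0, 0, 0, 0.1, -1], [0, 0, 0, 0, 0, 0.05, -1], [0, 0, 0, 0, 0, 0, -1], [0, 0, 0, 0, 0, 0, -1], [0, 0, 0, 0, 0, 0, -1], [0, 0, 0, 0, 0, 0, -1], [0, 0, 0, 0, 0, 0, -1], [0, 0, 0, 0, 0, 0, -1], [0, 0, 0, 0, 0, 0, -1]]]'

```text
time: 22.62
eef_pos: [0.484, -0.1668, 0.0834]
eef_rot: [3.14, -0.003, -0.15]
ft_force: [-7.4, 2.9, 24.9]
finger_gap: -0.0
finger_force: 12.5
```

Call:
send_rows --steps '[[[0, 0, 0, 0, 0, -0.3, -1], [0, 0, 0, 0, 0, -0.7, -1], [0, 0, 0, 0, 0, -1, -1], [0, 0, 0, 0, -0.6, -1, -1], [0, 0, 0, 0, -1, -1, -1], [0, 0, 0, 0, -1, -1, -1], [0, 0, 0, 0, -1, -1, -1], [0, 0, 0, 0, -0.6, -0.6, -1], [0, 0, 0, 0, 0, 0, -1], [0, 0, 0, 0, 0, 0, -1]]]'

```text
time: 23.45
eef_pos: [0.4961, -0.0828, 0.2118]
eef_rot: [-3.141, -0.002, -0.151]
ft_force: [-1.2, -0.3, -0.3]
finger_gap: 0.0
finger_force: 0.0
```

```bash
python3 - <<'E'
from h import *
K,T=cam("wrist");im=cams.capture("wrist");P=[]
e=np.array([.988,-.151])
for c in((.5089,.0011),(.4961,-.0826),(.4833,-.1663)):
    W=[np.array(c)+e*a*.035+np.array([.151,.988])*b*.035 for a,b in((1,1),(1,-1),(-1,-1),(-1,1))]
    H=cv2.getPerspectiveTransform(np.float32([proj(K,T,[*w,.076]) for w in W]),np.float32([[0,0],[266,0],[266,266],[0,266]]))
    P.append(cv2.warpPerspective(im,H,(266,266),flags=2))
cv2.imwrite("pics/w8.png",np.vstack([np.hstack(P),cv2.resize(im[120:360],(798,299))]))
E
```

```text
(no output)
```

View pics/w8.png

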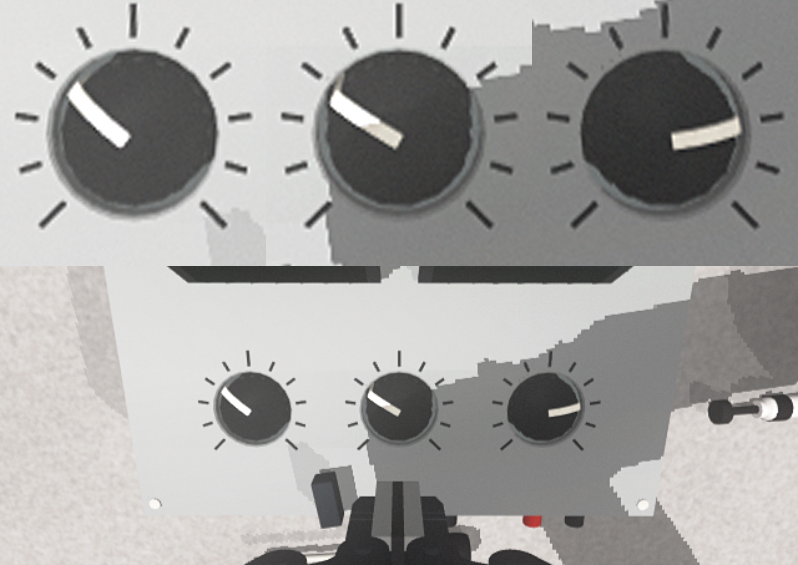

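All three knobs are in: left pointer at mark 3 (rim end (75,90)), right within about 3° of mark 8 (rim end (739,127)). The middle knob and the relay are unchanged and the robot is clear.

```bash
python3 -c "
from cell import ctrl;print(ctrl.hand_in())"
```

```text
the job is handed in; nothing more can be done
None
```

I handed the job in at about 23.5 s on the robot's clock. The last picture showed the left knob on mark 3, the right knob within about 3° of mark 8, all three knobs latched in, and the middle knob and relay where they were; the hand-in gave no verdict.

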